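Hold a load cell home in the assembly jig for bolting

ROBOT

A 7-joint arm with a two-finger parallel gripper is mounted at the origin on a cart in front of the work surface, level with it; the furniture and walls round the work are solid. World frame = base frame: x ahead of the robot, y to its left, z up, the work surface at z = 0. Lengths are in m, angles in rad, forces in N, time in s.
With the tool pointing down it reaches from about 0.425 to 0.925 m from the base axis. Payload 6.8 kg.
Tool frame: the origin (TCP) lies on the centre line of the jaws, within the pads' length; the fingertips stand 17 mm ahead of it and the grasp point (between the pads) lies 2 mm behind it; z points along the fingers, x is the direction in which the jaws open and shut, and the axes are right-handed (so a half turn about z gives the same grasp; the last joint's range is limited). The gripper opens to 85 mm and grips with 20 to 120 N. Pads are 22 mm wide; open, the fingers measure 114 mm over their backs; the gripper's body (76 mm by 85 mm) begins 54 mm behind the grasp point. The pads swing forward as they close: fully open they stand 13 mm farther back than shut.
Start: joints at [1.107, 0.477, 0.022, 1.555, -0.011, 1.109, -0.083], TCP at [0.235, -0.633, 0.248] pointing down, gripper open.
Joint ranges: [-2.96, 2.96], [-0.34, 2.1], [-1.41, 1.46], [0.24, 2.44], [-1.37, 4.51], [0.17, 1.92], [-2.96, 2.96]. Speed limits (rad/s): [2.39, 2.39, 3.14, 3.14, 3.14, 3.14, 3.14].

INTERFACE

Orientations are given as a rotation vector (axis times angle).
In Python, from bench import r gives the robot as it stands.
- The arm moves only by the tool arm_command, never from a script. Its argument "increments" is a list of rows, each a list of 3 entries, a list of its own where there are three numbers: the shift along the world's x, y, z in m, then the turn, a rotation vector about the world's x, y, z in rad, then the opening in per cent of the stroke, from 0 (shut) to 100 (fully open). A call has 1 to 10 rows; each row is the pose to reach, as a shift and turn from the pose commanded when the call began; what a row does not reach only later rows make up. A row lasts 1/10 s, in which the tool goes at most 50 mm and 8.59 degrees, less where a joint would pass 70% of its speed; a pose out of reach is approached as far as the arm can. A call with a gripper value outside its range is refused whole. The fingers move at their own pace and stop on an object; "newtons" is the grip in N (left out, the last holds). Time passes only in rows, so rows that repeat a pose let the fingers close. It gives the time, the measured TCP pose, the force and the opening at its end, in the units of the state.
- r.get_obs(): the state, without advancing time (a new reading comes with each control period).
- r.grab_frame(name): name is "side" or "top"; returns the picture (400x640x3 uint8, blue, green, red); there is no depth.
- r.camera_model(name): a dict with "camera_matrix" (3x3 intrinsics, pixels), "camera_from_world" (4x4, takes a point from world to camera coordinates). Camera axes: x right, y down, z forward; pixel columns grow to the right and rows downward; lengths in m; the calibration is good to about 2 mm. A picture is of the moment at which its call begins. camera_model takes no time and is no camera call.
- r.hand_in(): hands the job in, once; it reports no verdict.
The state is a dict: "clock": time; "joints": joint angles; "qvel": joint speeds; "tau": joint torques, N m; "tcp_pos": TCP position; "orientation": TCP orientation; "contact_force": force on the tool from outside, world axes, zero at the start; "moment": the same for the moment, N m; "grip_width": finger opening in m.
Only numpy, scipy, OpenCV 4.12 (cv2) and the standard library are available. Lean on these libraries where they do the work, as an engineer would, in place of code of your own. Each camera call takes 0.05 s, during which the arm holds its last target. There are 200 camera calls.

TASK

Take the aluminium load cell from the table and lay it on the blue spacer plate of the jig, between the two guide rails, with its connector pointing away from the end stop. Slide it gently along the rails, pushing the sprung brass trip plunger all the way in, until its plain end is hard up against the steel end stop, and keep pressing with a steady push of about 15 N. Stay like that, gripper well away from the two bolt holes next to the stop, so that a colleague can drive the bolts: you finish while still holding it there, without letting go.

Things in the scene. Friction and masses are not known exactly. Their poses are not given: they have to be found in the camera images.
- cell_center (a point): Centre of the load cell, a loose aluminium bar 130 long (x) x 30 wide (y) x 25 mm high (z), about 0.26 kg, white window in each side, two holes through each end; it starts flat on the table. Point half-way up (12.5 mm). x runs from the connector end to the plain end, z up. Connector: round metal stub, 14 mm thick, 18 mm long, in the middle of the -x end.
- cell_front (a point): Centre of the flat plain end face of the load cell, 65 mm from the cell's centre along its +x; this face goes against the end stop. Axes as the cell's.
- bolt_holes (a point): Point on top of the load cell mid-way between the two bolt holes at its plain end (holes 13.5 and 28.5 mm from that end face; this point 44 mm from the cell's centre). The colleague's driver comes down here.
- jig: Assembly jig, screwed down: dark steel base plate 236 (x) x 104 (y) x 10 mm thick. Origin on the table, straight under where the cell's centre is when fully home; x points along the rails to the end stop, z up. A slick blue coated spacer plate 30 mm wide lies on it from x = -87 to +63 mm, top 20 mm above the table.
- seat (a point): Where the cell's centre is when it is fully home: 32.5 mm above the jig's origin, axes as the jig's. From here: the guide rails run from x = +18 to +62 mm, 33 mm apart (1.5 mm free each side of the cell), 9 mm thick, tops 29 mm above the table, upper edges sloped to lead in, flared mouths from x = +8 mm. At x below +8 mm nothing stands beside the spacer plate.
- end_stop: Steel stop block across the far end of the rails, part of the jig, 18 (x) x 64 (y) x 32 mm, top 42 mm (screw heads 46 mm) above the table. Origin under its centre; its face is 9 mm from it towards the cell, at x = +65 mm of the jig. Rigid. A grey switch body behind it reaches x = 113 mm, 47 mm above the table.
- trip_plunger (a joint): Travel (m) of the sprung brass plunger, 9 mm thick, in the end stop: 0 = free, tip 8 mm out of the stop's face and 32.5 mm above the table; 0.008 = flush with the face. It takes 1 N at first, 3 N when flush, and springs back. These 3 N and up to 2 N of friction (more if the cell is also pressed down) come off the push on the cell before it reaches the stop.
- weight_500: Bystander: grey 500 g check weight with a knob, 42 mm across, 66 mm high; origin under its centre. Leave it alone.
- weight_200: Bystander: brass-coloured 200 g check weight, 31 mm across, 49 mm high; origin under its centre. Leave it alone.
- spanner: Bystander: 13 mm combination spanner, 154 mm long, lying flat on the table at the right; origin under its centre. Leave it alone.

How it is judged:
By the outcome, as a careful person would: the job done as asked, in the order asked, and still so for the second after the job is handed in, while the arm keeps its last pose, push and grip.
It also fails if it takes over 48 s, if anything falls off the work surface, if the arm or the gripper's body presses on something with over 40 N, if the wrist force passes 120 N, or if a joint passes its speed limit or range.

## Working session

There is one attempt and no reset: what is moved stays moved. The work goes in short steps, Python scripts to look and compute and a tool call to move; the robot and the scene stay as the last step left them, time stands still between calls to the robot, and variables do not carry over. Pictures are saved under pics/ and viewed, about 8 in all and at most 12, crops included, and the job is handed in when it is done.

Besides the shell and the picture viewer there is one more tool, called after ">>>" as name([rows], argument=value, ...), one row to a line, values as JSON. arm_command: Moves the arm, as the interface text tells. Its arguments: {"type":"object","properties":{"increments":{"type":"array","items":{"type":"array"}},"newtons":{"type":"number"}},"required":["increments"]}

```bash
mkdir -p pics; ls
python3 - <<'E'
from bench import r
import cv2,numpy as np
np.set_printoptions(precision=4,suppress=True)
for n in("top","side"):
    cv2.imwrite(f"pics/{n}0.png",r.grab_frame(n)); m=r.camera_model(n); print(n,m["camera_matrix"],m["camera_from_world"])
print(r.get_obs())
E
```

```text
pics
top [[483.1046   0.     314.9534]
 [  0.     483.1046 196.6054]
 [  0.       0.       1.    ]] [[ 0.018  -0.9998  0.0081  0.0718]
 [-0.9967 -0.0186 -0.0788  0.5176]
 [ 0.0789 -0.0067 -0.9969  1.3298]
 [ 0.      0.      0.      1.    ]]
side [[394.8038   0.     323.8248]
 [  0.     394.8038 201.9504]
 [  0.       0.       1.    ]] [[-0.8719 -0.4895 -0.0155  0.4974]
 [-0.2489  0.4701 -0.8468  0.1451]
 [ 0.4218 -0.7344 -0.5317  0.8061]
 [ 0.      0.      0.      1.    ]]
{'clock': 0.1, 'joints': array([ 1.1069,  0.4777,  0.0223,  1.5563, -0.0115,  1.1093, -0.0831]), 'qvel': array([ 0.0006, -0.0018,  0.0028, -0.0025, -0.0003,  0.0004, -0.0001]), 'tau': array([  0.0048, -59.7757,   1.6141, -28.1954,   0.0129,   0.005 ,
         0.    ]), 'tcp_pos': array([ 0.2349, -0.6323,  0.2474]), 'orientation': array([-2.5788,  1.7928,  0.0022]), 'contact_force': array([-0.0216,  0.731 , -0.4452]), 'moment': array([ 0.028 ,  0.0308, -0.039 ]), 'grip_width': 0.08532408112261922}
```

View pics/top0.png

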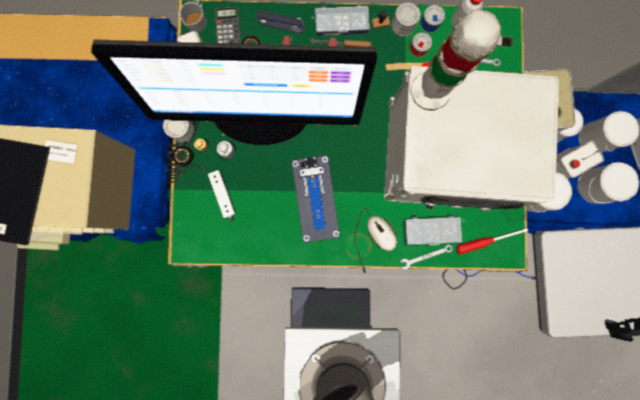

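View pics/side0.png

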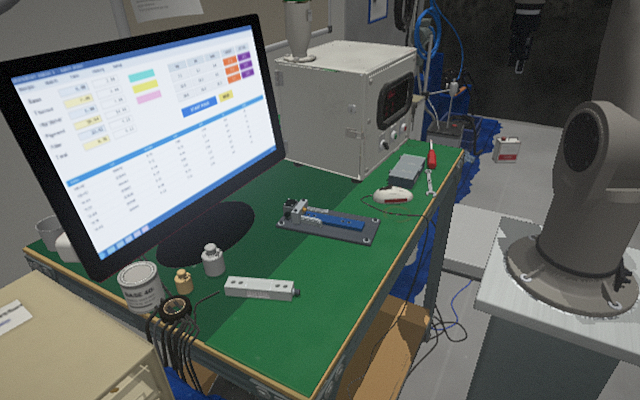

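Top: cell at about (221,195), connector end unclear. Jig at about (316,200), stop toward the top of the picture. The weights are at (200,145) and (224,149), the spanner is at (427,257), and a tall box stands on the right. I'll zoom in on both views.

```bash
cat > h.py <<'E'
import numpy as np,cv2
from bench import r
np.set_printoptions(precision=4,suppress=True)
def ray(n,uv,z):
    m=r.camera_model(n);K=m["camera_matrix"];T=m["camera_from_world"];R=T[:3,:3]
    c=-R.T@T[:3,3];d=R.T@np.linalg.inv(K)@np.array([*uv,1.]);return c+d*(z-c[2])/d[2]
def pix(n,p):
    m=r.camera_model(n);q=m["camera_matrix"]@(m["camera_from_world"]@np.array([*p,1.]))[:3];return q[:2]/q[2]
E
python3 - <<'E'
from h import *
a=cv2.imread("pics/top0.png");b=cv2.imread("pics/side0.png")
cv2.imwrite("pics/tc.png",cv2.resize(a[140:250,190:350],None,fx=5,fy=5,interpolation=cv2.INTER_CUBIC))
cv2.imwrite("pics/sc.png",cv2.resize(b[180:310,200:400],None,fx=4,fy=4,interpolation=cv2.INTER_CUBIC))
for uv,z in [((388,202),0),((398,72),.25),((390,200),.2),((558,200),.2),((221,195),.025),((316,200),.02),((375,50),.3),((360,122),.1)]: print(uv,z,ray("top",uv,z))
E
```

```text
(388, 202) 0 [ 0.5063 -0.1264  0.    ]
(398, 72) 0.25 [ 0.7977 -0.1086  0.25  ]
(390, 200) 0.2 [ 0.4971 -0.0995  0.2   ]
(558, 200) 0.2 [ 0.5047 -0.5081  0.2   ]
(221, 195) 0.025 [0.5154 0.3426 0.025 ]
(316, 200) 0.02 [0.5068 0.0782 0.02  ]
(375, 50) 0.3 [ 0.8303 -0.0471  0.3   ]
(360, 122) 0.1 [ 0.7114 -0.0346  0.1   ]
```

View pics/tc.png

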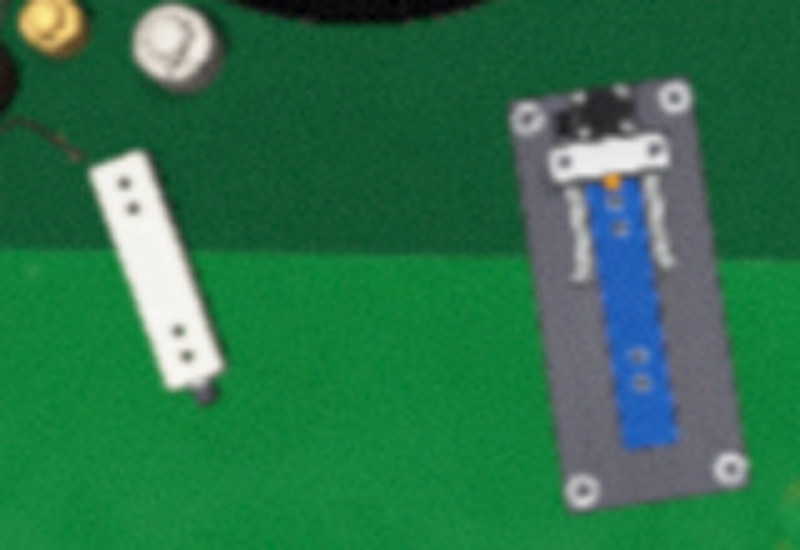

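View pics/sc.png

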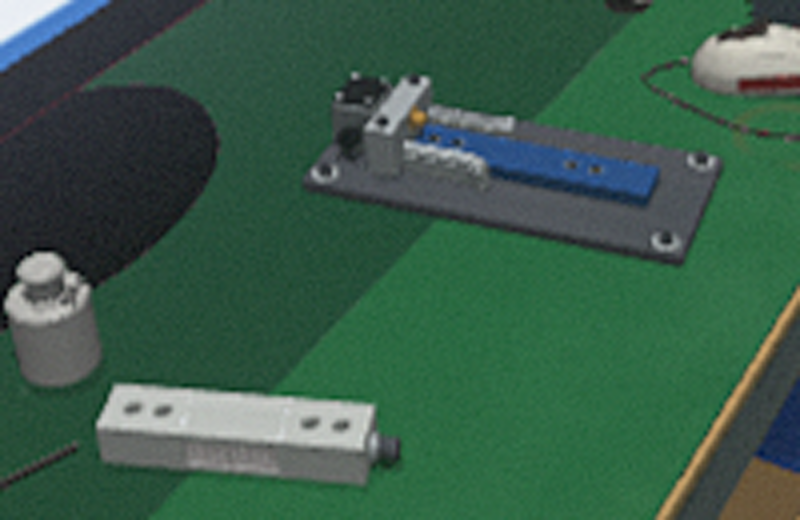

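Top crop: the cell's connector end is at crop (205,390) and its plain end at (120,160), so it already points the right way. The jig's stop is at crop (610,158), and the blue plate's lower end is at (650,445). Next I'll measure both.

```bash
cat > meas.py <<'E'
from h import *
def rect(mask,z,n="top",off=(0,0)):
    c=max(cv2.findContours(mask,cv2.RETR_EXTERNAL,cv2.CHAIN_APPROX_NONE)[0],key=cv2.contourArea).reshape(-1,2)
    P=np.array([ray(n,p+np.array(off),z)[:2] for p in c],np.float32)
    (ctr,(w,h),_)=cv2.minAreaRect(P*1000); b=cv2.boxPoints(cv2.minAreaRect(P*1000))
    e=b[1]-b[0] if np.linalg.norm(b[1]-b[0])>np.linalg.norm(b[2]-b[1]) else b[2]-b[1]
    e=e*np.sign(e[0]); return np.array(ctr)/1000,sorted((w,h)),np.degrees(np.arctan2(e[1],e[0]))
if __name__=="__main__":
    a=cv2.imread("pics/top0.png");H=cv2.cvtColor(a,cv2.COLOR_BGR2HSV)
    def sub(m,x0,x1,y0,y1):
        o=np.zeros_like(m);o[y0:y1,x0:x1]=m[y0:y1,x0:x1];return o
    white=cv2.inRange(H,(0,0,150),(180,60,255)); print("cell",rect(sub(white,203,240,165,222),.025))
    stop=sub(white,298,326,164,180); 
    blue=cv2.inRange(H,(100,120,80),(125,255,255)); print("blue",rect(sub(blue,300,335,165,240),.02))
    ng=cv2.bitwise_not(cv2.inRange(H,(45,100,0),(85,255,255))); ng=sub(ng,285,345,150,248)
    print("base",rect(ng,.01))
    print("stop",rect(sub(white,298,326,165,177),.042))
    for n,uv,z in [("top",(190+610/5,140+145/5),.042),("side",(200+377/4,180+124/4),.042),("side",(200+417/4,180+80/4),.042)]: print(ray(n,uv,z))
E
python3 meas.py
```

```text
cell (array([0.519, 0.343]), [33.66516876220703, 134.4518280029297], np.float32(22.31194))
blue (array([0.4999, 0.0781]), [31.111482620239258, 148.73336791992188], np.float32(9.185586))
base (array([0.5127, 0.081 ]), [106.5581283569336, 236.1333465576172], np.float32(9.289919))
stop (array([0.5844, 0.0925]), [19.26053237915039, 64.41664123535156], np.float32(-80.71194))
[0.5908 0.0909 0.042 ]
[0.5825 0.1212 0.042 ]
[0.5876 0.0677 0.042 ]
```

>>> arm_command([
  [[0,0.045,0],[0,0,0],70],
  [[0,0.09,0],[0,0,0],70],
  [[0.005,0.135,0],[0,0,0],70],
  [[0.01,0.18,0],[0,0,0],70],
  [[0.032,0.216,0],[0,0,0],70],
  [[0.055,0.252,0],[0,0,0],70],
  [[0.078,0.288,0],[0,0,0],70],
  [[0.1,0.325,0],[0,0,0],70],
  [[0.122,0.361,0],[0,0,0],70],
  [[0.145,0.397,0],[0,0,0],70],
])

```text
clock: 1.1
tcp_pos: [0.3804, -0.2341, 0.2482]
orientation: [2.579, -1.793, -0.0]
contact_force: [0.2, -0.3, -0.8]
grip_width: 0.0595
```

>>> arm_command([
  [[0.015,0.041,0],[0,0,0],70],
  [[0.03,0.086,0],[0,0,0],70],
  [[0.045,0.131,0],[0,0,0],70],
  [[0.055,0.176,0],[0,0,0],70],
  [[0.06,0.221,0],[0,0,0.01],70],
  [[0.065,0.266,0],[0,0,0.02],70],
  [[0.07,0.311,-0.02],[0,0,0.035],70],
  [[0.08,0.356,-0.05],[0,0,0.035],70],
  [[0.09,0.401,-0.08],[0,0,0.035],70],
  [[0.1,0.446,-0.11],[0,0,0.035],70],
])

```text
clock: 2.1
tcp_pos: [0.4775, 0.1994, 0.1453]
orientation: [2.61, -1.748, 0.0]
contact_force: [0.6, -0.4, 0.2]
grip_width: 0.0601
```

>>> arm_command([
  [[0.004,0.045,-0.01],[0,0,0],70],
  [[0.008,0.085,-0.02],[0,0,0],70],
  [[0.0085,0.12,-0.035],[0,0,0],70],
  [[0.0085,0.12,-0.05],[0,0,0],70],
  [[0.0085,0.12,-0.05],[0,0,0],70],
])

```text
clock: 2.6
tcp_pos: [0.4841, 0.3176, 0.094]
orientation: [2.609, -1.743, -0.003]
contact_force: [-0.1, -0.2, -0.1]
grip_width: 0.0596
```

Run:
```python
from h import *
a=r.grab_frame("side");b=r.grab_frame("top");cv2.imwrite("pics/side1.png",a);cv2.imwrite("pics/top1.png",b)
o=r.get_obs();print(o["tcp_pos"],o["orientation"],o["contact_force"])
from scipy.spatial.transform import Rotation as R
M=R.from_rotvec(o["orientation"]).as_matrix();print(M, np.degrees(np.arctan2(M[1,0],M[0,0])))
t=o["tcp_pos"];print("tip px",pix("side",t+M[:,2]*.015),pix("side",t+M[:,2]*.015+M[:,0]*.03),pix("side",t+M[:,2]*.015-M[:,0]*.03))
# cell top corners predicted
for s in(1,-1):
  for w in(1,-1):
    c,q=np.cos(.3894),np.sin(.3894);print(pix("side",(.519+c*.065*s-q*.015*w,.343+q*.065*s+c*.015*w,.025)))
cv2.imwrite("pics/s1c.png",cv2.resize(a[150:310,200:360],None,fx=3.7,fy=3.7,interpolation=cv2.INTER_CUBIC))
```

```text
[0.4859 0.3164 0.0961] [ 2.6078 -1.7482  0.0002] [ 0.2913 -0.5281  0.1754]
[[ 0.3799 -0.925  -0.001 ]
 [-0.925  -0.3799 -0.0018]
 [ 0.0013  0.0016 -1.    ]] -67.67429075150187
tip px [279.6323 257.9281] [282.9878 247.8161] [276.039  268.7566]
[224.5391 285.9879]
[229.5983 275.2301]
[291.4326 291.2259]
[294.3855 280.092 ]
```

View pics/s1c.png

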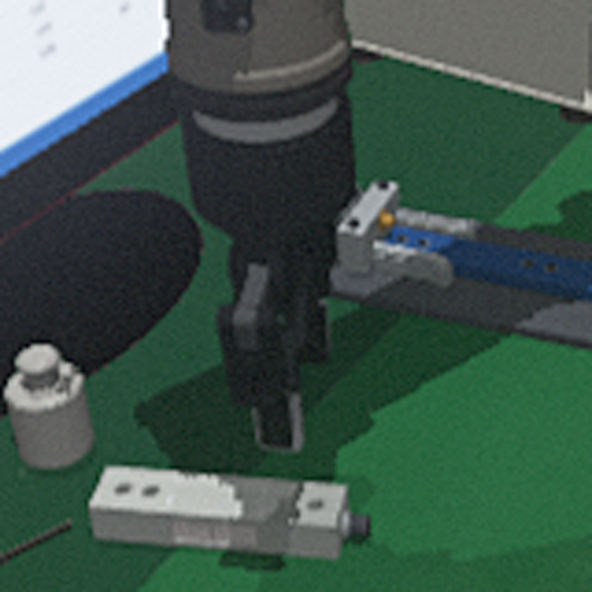

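Side crop: the hand is over the table next to the cell. The fingertip at crop (280,445) is about 15 mm short in y. The cell's top corners are within about 1 px of the prediction, so the position is good.

>>> arm_command([
  [[0.0025,0.0155,0],[0,0,0],70],
  [[0.0025,0.0155,-0.03],[0,0,0],70],
  [[0.0025,0.0155,-0.055],[0,0,0],70],
  [[0.0025,0.0155,-0.0715],[0,0,0],70],
  [[0.0025,0.0155,-0.0715],[0,0,0],70],
  [[0.0025,0.0155,-0.0715],[0,0,0],70],
], newtons=80)

```text
clock: 3.3
tcp_pos: [0.4889, 0.3339, 0.0257]
orientation: [-2.61, 1.748, -0.0]
contact_force: [0.4, 0.2, -0.2]
grip_width: 0.0597
```

>>> arm_command([
  [[0,0,0],[0,0,0],20],
  [[0,0,0],[0,0,0],20],
  [[0,0,0],[0,0,0],20],
  [[0,0,0],[0,0,0],20],
  [[0,0,0],[0,0,0],20],
  [[0,0,0],[0,0,0],20],
  [[0,0,0],[0,0,0],20],
  [[0,0,0],[0,0,0],20],
])

```text
clock: 4.1
tcp_pos: [0.4893, 0.334, 0.0266]
orientation: [-2.608, 1.747, -0.002]
contact_force: [0.0, -1.5, 7.1]
grip_width: 0.028
```

>>> arm_command([
  [[0,0,0.02],[0,0,0],20],
  [[0,0,0.05],[0,0,0],20],
  [[-0.005,-0.02,0.08],[0,0,-0.03],20],
  [[-0.015,-0.06,0.085],[0,0,-0.07],20],
  [[-0.025,-0.105,0.085],[0,0,-0.11],20],
  [[-0.035,-0.15,0.085],[0,0,-0.15],20],
  [[-0.045,-0.195,0.085],[0,0,-0.19],20],
  [[-0.052,-0.235,0.085],[0,0,-0.22],20],
  [[-0.054,-0.264,0.08],[0,0,-0.228],20],
  [[-0.054,-0.264,0.07],[0,0,-0.228],20],
])

```text
clock: 5.1
tcp_pos: [0.4337, 0.0645, 0.0952]
orientation: [2.386, -2.04, 0.003]
contact_force: [-0.3, 0.3, -3.4]
grip_width: 0.028
```

>>> arm_command([
  [[0,0,0],[0,0,0],20],
  [[0,0,0],[0,0,0],20],
  [[0,0,0],[0,0,0],20],
])

```text
clock: 5.4
tcp_pos: [0.4348, 0.071, 0.0954]
orientation: [-2.396, 2.03, -0.0]
contact_force: [-0.1, -0.1, -3.8]
grip_width: 0.0281
```

Run:
```python
from h import *
a=r.grab_frame("side");b=r.grab_frame("top")
o=r.get_obs();print(o["tcp_pos"],o["contact_force"],o["moment"],o["grip_width"])
from scipy.spatial.transform import Rotation as R
M=R.from_rotvec(o["orientation"]).as_matrix();print(M[:,2],np.degrees(np.arctan2(M[1,0],M[0,0])))
s=cv2.resize(a[160:270,250:400],None,fx=4,fy=4,interpolation=cv2.INTER_CUBIC);t=cv2.resize(b[140:250,280:350],None,fx=2.8,fy=4,interpolation=cv2.INTER_CUBIC)
cv2.imwrite("pics/c2.png",np.hstack([s,t]));cv2.imwrite("pics/side2.png",a);cv2.imwrite("pics/top2.png",b)
```

```text
[0.4347 0.0706 0.0953] [ 1.1522 -1.287  -2.4726] [-0.0103  0.0574 -0.0585] 0.028068442020359963
[ 0.0006  0.0005 -1.    ] -80.56605611979361
```

View pics/c2.png

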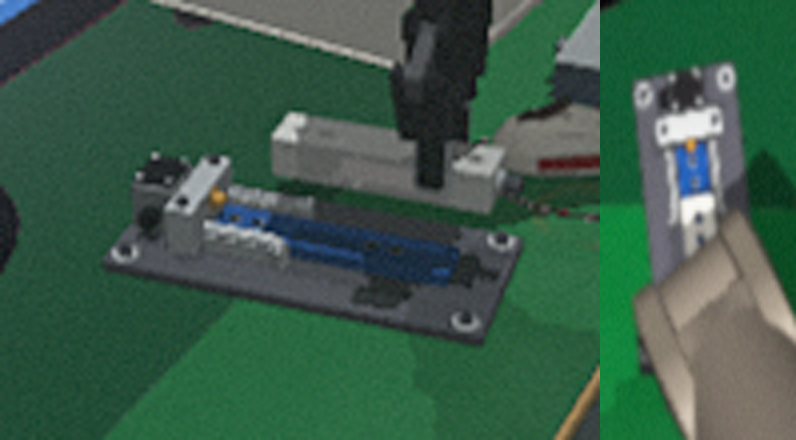

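The cell is held level, connector away from the stop. In the side crop its front is at (290,150), above and behind the rails. In the top crop it covers the middle of the blue plate. Next I'll measure the lateral offset and yaw to sub-pixel level from the top image.

```bash
cat > lat.py <<'E'
from h import *
import sys
def edges(ch,rows,c0,c1,z,n="top"):
    out=[]
    for v in rows:
        p=ch[v,c0:c1].astype(float);k=p.argmax();res=[]
        hi=np.percentile(p,85)
        L=p[:6].mean();Rr=p[-6:].mean()
        i=np.where(p>(hi+L)/2)[0][0];t=(hi+L)/2;l=i-(p[i]-t)/(p[i]-p[i-1]) if i else 0
        j=np.where(p>(hi+Rr)/2)[0][-1];t=(hi+Rr)/2;q=j+(p[j]-t)/(p[j]-p[j+1]) if j<len(p)-1 else j
        A=ray(n,(c0+l,v),z)[:2];B=ray(n,(c0+q,v),z)[:2];out.append([*A,*B])
    o=np.array(out)
    a=np.radians(9.25);nrm=np.array([-np.sin(a),np.cos(a)]);ax=np.array([np.cos(a),np.sin(a)])
    for v,e in zip(rows,o): print(v,"x",((e[:2]+e[2:])/2)@ax,"lat L,R,mid",e[:2]@nrm,e[2:]@nrm,(e[:2]+e[2:])@nrm/2)
b=cv2.imread("pics/top2.png").astype(int)
print("blue");edges(b[:,:,0]-b[:,:,2],range(176,187),296,320,.02)
b0=cv2.imread("pics/top0.png").astype(int)
print("blue0");edges(b0[:,:,0]-b0[:,:,2],range(178,228,4),300,332,.02)
print("cell");edges(b.min(2),range(187,204),296,322,.094)
print(b[184:204,296:322].min(2))
E
python3 lat.py
```

```text
blue
176 x 0.5810590575567558 lat L,R,mid 0.011889914244150658 -0.018215432041785395 -0.003162758898817361
177 x 0.5783745615407317 lat L,R,mid 0.012581480037502537 -0.016591938281825525 -0.0020052291221614943
178 x 0.5755628607452044 lat L,R,mid 0.01265583811633775 -0.016137828666614062 -0.0017409952751381566
179 x 0.5727234096813273 lat L,R,mid 0.012847672485487077 -0.01620094124822561 -0.0016766343813692742
180 x 0.5698522331285074 lat L,R,mid 0.012383892670661567 -0.016063434018096755 -0.0018397706737176018
181 x 0.5669900654120621 lat L,R,mid 0.011743481115343778 -0.0156365027733018 -0.0019465108289790035
182 x 0.5641781201635061 lat L,R,mid 0.011595403452451837 -0.015014922761338477 -0.0017097596544433198
183 x 0.5613700979945364 lat L,R,mid 0.011872249211758829 -0.014776532614556973 -0.0014521417013990858
184 x 0.5585366402470024 lat L,R,mid 0.012270731307328598 -0.015027006382943292 -0.001378137537807347
185 x 0.555708946213585 lat L,R,mid 0.012581598767212009 -0.015122414924124033 -0.0012704080784560123
186 x 0.5529681604820146 lat L,R,mid 0.01299994063017516 -0.014127832112
[... 4560 characters left out ...]
62 163 163
  151 147 152 155 162 160 149 115]
 [ 41  77 106 106 109 108 104 105 101  91  88  91  93 112 140 161 160 158
  140 122 123 143 156 147 130 102]
 [ 37  78 105 109 109 111 110 105  96  88  89  89  90 112 140 158 162 157
  128  81  83 118 127 114 101  88]
 [ 33  73  99 107 110 111 108 103 100  94  88  91  94 104 137 158 164 161
  134  83  66  90  97  92  87  92]
 [ 31  67  93 105 108 110 109 103 104  97  94  92  89 107 133 158 160 151
  136 105  79  80  88  87  96  97]
 [ 29  62  90 106 107 110 109 103 105 100  93  92  91 102 132 152 153 139
  109  89  79  86  92  97 103 105]
 [ 23  52  89 106 106 108 108 107 106  98  92  93  88  96 119 135 132 107
   89  87  90  93  99 103 109 111]]
```

>>> arm_command([
  [[-0.0073,-0.0048,0],[0,0,0],20],
  [[-0.0073,-0.0048,-0.015],[0,0,0],20],
  [[-0.0073,-0.0048,-0.03],[0,0,0],20],
  [[-0.0073,-0.0048,-0.04],[0,0,0],20],
  [[-0.0073,-0.0048,-0.043],[0,0,0],20],
  [[-0.0073,-0.0048,-0.043],[0,0,0],20],
  [[-0.0073,-0.0048,-0.043],[0,0,0],20],
])

```text
clock: 6.2
tcp_pos: [0.4274, 0.0648, 0.0524]
orientation: [-2.395, 2.033, -0.001]
contact_force: [-0.9, 0.5, -3.1]
grip_width: 0.0285
```

Run:
```python
from h import *
a=r.grab_frame("side");b=r.grab_frame("top")
for i in range(2):
    o=r.get_obs();print(o["tcp_pos"],o["contact_force"],o["moment"],o["grip_width"])
s=cv2.resize(a[195:260,270:370],None,fx=5,fy=5,interpolation=cv2.INTER_CUBIC);t=cv2.resize(b[155:215,290:330],None,fx=7,fy=7,interpolation=cv2.INTER_CUBIC)[:325]
cv2.imwrite("pics/c3.png",np.hstack([s,t]));cv2.imwrite("pics/side3.png",a);cv2.imwrite("pics/top3.png",b)
```

```text
[0.4275 0.0648 0.0525] [-0.6118  0.4972 -2.6757] [-0.0236  0.11   -0.004 ] 0.028082706073831912
[0.4275 0.0648 0.0525] [-0.6118  0.4972 -2.6757] [-0.0236  0.11   -0.004 ] 0.028082706073831912
```

View pics/c3.png

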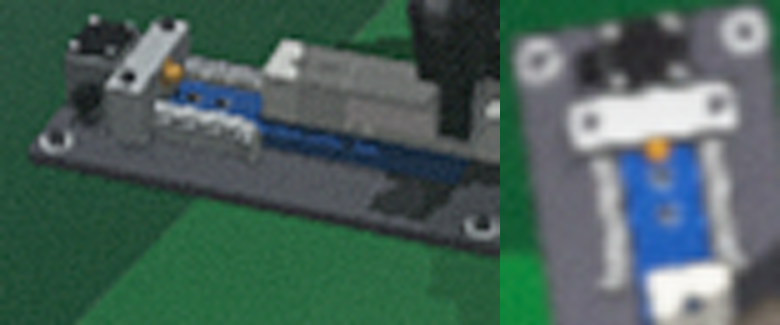

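Crop: the cell front is at the rail mouths. In the top part it spans columns 648-728, and it looks slightly right of the blue strip (about 640-718). I'll check this numerically.

Run:
```python
from h import *
b=cv2.imread("pics/top3.png").astype(int);b0=cv2.imread("pics/top0.png").astype(int)
a=np.radians(9.4);nrm=np.array([-np.sin(a),np.cos(a)]);ax=np.array([np.cos(a),np.sin(a)])
def cross(p,c0,t):
    i=np.where(p>t)[0];i0,i1=i[0],i[-1]
    return c0+i0-(p[i0]-t)/(p[i0]-p[i0-1]), c0+i1+(p[i1]-t)/(p[i1]-p[i1+1])
# red channel: white/grey cell high, blue plate low
for v in range(192,200):
    print(v,b[v,304:330,2])
for v in range(194,199):
    l,q=cross(b[v,307:326,2].astype(float),307,150)
    A=[ray("top",(c,v),.0513)[:2] for c in(l,q)]; print(v,l,q,[x@nrm for x in A],np.mean(A,0)@nrm,np.mean(A,0)@ax)
d=b0[:,:,0]-b0[:,:,2]
for v in range(186,224,4):
    l,q=cross(d[v,300:332].astype(float),300,60);A=[ray("top",(c,v),.02)[:2] for c in(l,q)];print("blue",v,l,q,[x@nrm for x in A],np.mean(A,0)@nrm)
# rails inner sides in top0
for v in (178,182,186,190): print(v,b0[v,298:330,2])
```

```text
192 [119 161 185 171 127  77  42  45  54  64  78  78  95 118 131 149 155 167
 161 158 144 114  80  70  62  57]
193 [115 160 183 166 123  76  66 102 139 159 174 178 198 222 233 237 237 231
 194 140 109  84  63  62  60  59]
194 [127 162 178 159 124  85 102 185 230 238 239 239 241 245 247 247 247 242
 201 114  77  66  59  61  59  58]
195 [143 169 168 143 114  84 112 204 243 248 248 248 247 246 247 248 246 237
 193 107  64  61  60  62  61  59]
196 [113 124 125 111 104  85 103 191 238 248 248 245 236 226 235 239 232 204
 160  94  61  59  61  63  68  66]
197 [103 102 102 103 104  90  89 164 230 247 246 234 188 153 170 192 193 172
 142  95  64  59  64  71  78  77]
198 [110 109 107 107 107  96  86 150 228 245 243 217 145  93 116 152 173 164
 142 100  66  66  74  84  98  99]
199 [110 109 110 112 114  96  86 139 214 236 229 190 142 116 132 162 170 168
 149 109  79  79  90 100 108 111]
194 306.9032258064516 322.58620689655174 [np.float64(0.01717594392246814), np.float64(-0.025199308888622544)] -0.004011682483077178 0.5272869101022383
195 310.4130434782609 322.5 [np.float64(0.008091187576163207)
[... 1731 characters left out ...]
] -0.004515877635898328
blue 222 313.1587301587302 324.5238095238095 [np.float64(0.011115477084447968), np.float64(-0.020182771519389436)] -0.004533647217470734
178 [ 95  88  87  88 104 152 166 151 110  71  42  34  53  87 104  97  65  45
  34  47 103 152 170 150 117 104 105 104 103 103 102 104]
182 [101 107 104 105 106 120 168 192 167 108  52  36  34  50  65  70  57  40
  32  38  61 117 168 190 156 106 100 100 104 102 106 105]
186 [102 102  99 107 104 108 125 159 167 135  81  48  33  43  65  97 107  80
  50  35  53  87 134 165 152 122 107 104 101 111 103 103]
190 [104 100 103 103 108 106 118 166 186 158 106  62  37  35  34  38  29  35
  36  33  34  56 112 156 173 157 117  99 104 105 104 105]
```

>>> arm_command([
  [[-0.0005,0.003,0],[0,0,0],20],
  [[-0.0005,0.003,-0.002],[0,0,0],20],
  [[-0.0005,0.003,-0.002],[0,0,0],20],
  [[-0.0005,0.003,-0.002],[0,0,0],20],
])

```text
clock: 6.7
tcp_pos: [0.4265, 0.0677, 0.0499]
orientation: [2.395, -2.033, -0.0]
contact_force: [0.4, 0.7, -3.8]
grip_width: 0.0279
```

Run:
```python
from h import *
fr=[r.grab_frame("top").astype(float) for _ in range(3)];b=np.mean(fr,0);cv2.imwrite("pics/top4.png",b)
a=r.grab_frame("side");cv2.imwrite("pics/side4.png",a)
o=r.get_obs();print(o["tcp_pos"],o["contact_force"],o["moment"])
for v in range(190,199): print(v,b[v,302:330,2].astype(int))
```

```text
[0.4266 0.0677 0.05  ] [-0.5765  0.1601 -2.8051] [-0.0633  0.073   0.0242]
190 [108 107 122 170 190 164 111  61  38  37  35  38  34  35  35  34  35  59
 114 163 181 161 119  99  95  85  71  63]
191 [108 108 123 173 196 173 122  71  41  36  35  35  37  36  36  38  41  56
  95 143 177 177 143 108  86  71  63  60]
192 [109 108 116 158 185 171 126  77  43  43  41  45  54  64  72  79  97 116
 124 134 165 177 150 108  75  63  60  58]
193 [109 110 114 161 183 166 125  89  96 117 131 139 145 158 169 178 197 219
 211 168 136 137 118  80  62  60  62  61]
194 [109 112 126 163 180 161 125 122 175 220 232 235 235 237 237 239 242 244
 238 194 115  87  75  63  61  60  60  57]
195 [109 115 144 169 168 143 116 133 208 242 247 247 247 247 246 247 248 247
 242 200 108  62  62  59  60  62  61  59]
196 [108 110 117 125 120 112 102 126 209 242 248 248 246 242 240 242 245 244
 237 193 106  63  59  57  61  63  61  60]
197 [108 107 103  99  98 103  99 116 190 238 247 247 237 206 188 210 221 213
 199 158  98  64  60  64  70  72  67  63]
198 [108 110 109 106 108 108 101 110 173 232 246 246 225 150 106 143 172 179
 170 141  97  68  69  78  86  93  86  72][ WARN:0@4.814] global loadsave.cpp:1063 imwrite_ Unsupported depth image for selected encoder is fallbacked to CV_8U.
```

>>> arm_command([
  [[0,0.0008,-0.001],[0,0,0],20],
  [[0,0.0008,-0.002],[0,0,0],20],
  [[0,0.0008,-0.003],[0,0,0],20],
  [[0,0.0008,-0.003],[0,0,0],20],
])

```text
clock: 7.3
tcp_pos: [0.4266, 0.0685, 0.0469]
orientation: [2.395, -2.033, -0.0]
contact_force: [0.0, -0.3, -1.0]
grip_width: 0.0277
```

>>> arm_command([
  [[0,0,-0.0005],[0,0,0],20],
  [[0,0,-0.0005],[0,0,0],20],
  [[0,0,-0.0005],[0,0,0],20],
])

```text
clock: 7.6
tcp_pos: [0.4267, 0.0685, 0.0466]
orientation: [-2.395, 2.033, -0.0]
contact_force: [-0.0, 0.6, -0.1]
grip_width: 0.0278
```

>>> arm_command([
  [[0.002,0.0003,0],[0,0,0],20],
  [[0.004,0.0007,0],[0,0,0],20],
  [[0.006,0.001,0],[0,0,0],20],
  [[0.008,0.0013,0],[0,0,0],20],
  [[0.01,0.0017,0],[0,0,0],20],
  [[0.012,0.002,0],[0,0,0],20],
  [[0.014,0.0023,0],[0,0,0],20],
  [[0.016,0.0026,0],[0,0,0],20],
  [[0.018,0.003,0],[0,0,0],20],
  [[0.018,0.003,0],[0,0,0],20],
])

```text
clock: 8.6
tcp_pos: [0.4453, 0.0716, 0.0466]
orientation: [-2.394, 2.033, -0.001]
contact_force: [-0.6, -0.0, 2.6]
grip_width: 0.028
```

>>> arm_command([
  [[0.002,0.0003,0.0003],[0,0,0],20],
  [[0.004,0.0007,0.0003],[0,0,0],20],
  [[0.006,0.001,0.0003],[0,0,0],20],
  [[0.008,0.0013,0.0003],[0,0,0],20],
  [[0.01,0.0017,0.0003],[0,0,0],20],
  [[0.012,0.002,0.0003],[0,0,0],20],
  [[0.014,0.0023,0.0003],[0,0,0],20],
  [[0.016,0.0026,0.0003],[0,0,0],20],
  [[0.018,0.003,0.0003],[0,0,0],20],
  [[0.018,0.003,0.0003],[0,0,0],20],
])

```text
clock: 9.6
tcp_pos: [0.463, 0.0746, 0.0468]
orientation: [-2.394, 2.033, -0.0]
contact_force: [-0.2, 0.6, -1.8]
grip_width: 0.0279
```

Run:
```python
from h import *
a=r.grab_frame("side");b=r.grab_frame("top")
o=r.get_obs();print(o["clock"],o["tcp_pos"],o["contact_force"],o["moment"],o["grip_width"])
s=cv2.resize(a[195:260,270:370],None,fx=5,fy=5,interpolation=cv2.INTER_CUBIC);t=cv2.resize(b[155:215,290:330],None,fx=7,fy=7,interpolation=cv2.INTER_CUBIC)[:325]
cv2.imwrite("pics/c5.png",np.hstack([s,t]))
```

```text
9.7 [0.4628 0.0745 0.0468] [ 0.2648  0.5739 -2.1776] [ 0.0237 -0.044   0.0077] 0.02787063094716932
```

View pics/c5.png

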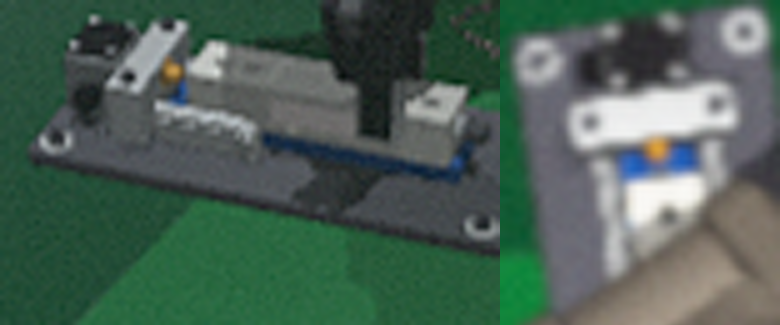

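The cell is between the rails, with its front edge at top-crop row 175 and the plunger just ahead. No side load shows. I'm continuing slowly.

>>> arm_command([
  [[0.0015,0.0002,-0.0001],[0,0,0],20],
  [[0.003,0.0005,-0.0001],[0,0,0],20],
  [[0.0045,0.0007,-0.0001],[0,0,0],20],
  [[0.006,0.001,-0.0001],[0,0,0],20],
  [[0.0075,0.0012,-0.0001],[0,0,0],20],
  [[0.009,0.0015,-0.0001],[0,0,0],20],
  [[0.0105,0.0017,-0.0001],[0,0,0],20],
  [[0.0105,0.0017,-0.0001],[0,0,0],20],
])

```text
clock: 10.5
tcp_pos: [0.4731, 0.0762, 0.0466]
orientation: [2.395, -2.033, -0.0]
contact_force: [-1.1, 0.2, -1.2]
grip_width: 0.0278
```

>>> arm_command([
  [[0.001,0.0002,0],[0,0,0],20],
  [[0.002,0.0003,0],[0,0,0],20],
  [[0.003,0.0005,0],[0,0,0],20],
  [[0.004,0.0007,0],[0,0,0],20],
  [[0.005,0.0008,0],[0,0,0],20],
  [[0.005,0.0008,0],[0,0,0],20],
])

```text
clock: 11.1
tcp_pos: [0.478, 0.077, 0.0466]
orientation: [2.395, -2.033, -0.0]
contact_force: [-3.9, -0.4, 0.9]
grip_width: 0.028
```

Plunger is being pressed in (about 3 N). Half-millimetre steps now.

>>> arm_command([
  [[0.0005,0.0001,0],[0,0,0],20],
  [[0.001,0.0002,0],[0,0,0],20],
  [[0.0015,0.0002,0],[0,0,0],20],
  [[0.002,0.0003,0],[0,0,0],20],
  [[0.002,0.0003,0],[0,0,0],20],
])

```text
clock: 11.6
tcp_pos: [0.4799, 0.0773, 0.0466]
orientation: [2.394, -2.033, -0.0]
contact_force: [-4.3, 0.1, 2.0]
grip_width: 0.0283
```

>>> arm_command([
  [[0.0005,0.0001,0.0002],[0,0,0],20],
  [[0.001,0.0002,0.0002],[0,0,0],20],
  [[0.0015,0.0002,0.0002],[0,0,0],20],
  [[0.0015,0.0002,0.0002],[0,0,0],20],
])

```text
clock: 12.0
tcp_pos: [0.48, 0.0772, 0.0466]
orientation: [2.393, -2.031, -0.002]
contact_force: [-8.1, -0.5, 2.9]
grip_width: 0.0282
```

>>> arm_command([
  [[0.0005,0.0001,0],[0,0,0],20],
  [[0.001,0.0002,0],[0,0,0],20],
  [[0.001,0.0002,0],[0,0,0],20],
  [[0.001,0.0002,0],[0,0,0],20],
])

```text
clock: 12.4
tcp_pos: [0.48, 0.0772, 0.0466]
orientation: [2.392, -2.03, -0.004]
contact_force: [-10.9, -0.4, 8.1]
grip_width: 0.028
```

>>> arm_command([
  [[0,0,0.0005],[0,0,0],20],
  [[0.0005,0.0001,0.001],[0,0,0],20],
  [[0.001,0.0002,0.001],[0,0,0],20],
  [[0.001,0.0002,0.001],[0,0,0],20],
])

```text
clock: 12.8
tcp_pos: [0.4801, 0.0771, 0.0468]
orientation: [2.391, -2.029, -0.006]
contact_force: [-11.1, -0.9, 1.7]
grip_width: 0.0278
```

Run:
```python
from h import *
F=[]
for i in range(4):
    a=r.grab_frame("side");o=r.get_obs();F.append(o["contact_force"]);print(o["clock"],o["tcp_pos"],o["contact_force"],o["moment"])
b=r.grab_frame("top");F=np.mean(F,0);print(F,F[:2]@[.9866,.1633])
s=cv2.resize(a[195:260,270:370],None,fx=5,fy=5,interpolation=cv2.INTER_CUBIC);t=cv2.resize(b[155:215,290:330],None,fx=7,fy=7,interpolation=cv2.INTER_CUBIC)[:325]
cv2.imwrite("pics/c6.png",np.hstack([s,t]))
```

```text
12.85 [0.4801 0.0771 0.0468] [-10.037   -0.3444   1.1698] [-0.0194  2.0857  0.1987]
12.9 [0.4801 0.0771 0.0468] [-10.469   -1.4325   0.0201] [-0.0559  2.0869  0.1994]
12.95 [0.4801 0.0771 0.0468] [-10.6793  -1.5566   0.6646] [-0.0375  2.1031  0.2027]
13.0 [0.4801 0.0771 0.0468] [-10.2266  -1.5741   0.5072] [-0.0919  2.0841  0.24  ]
[-10.353   -1.2269   0.5904] -10.414580008285885
```

View pics/c6.png

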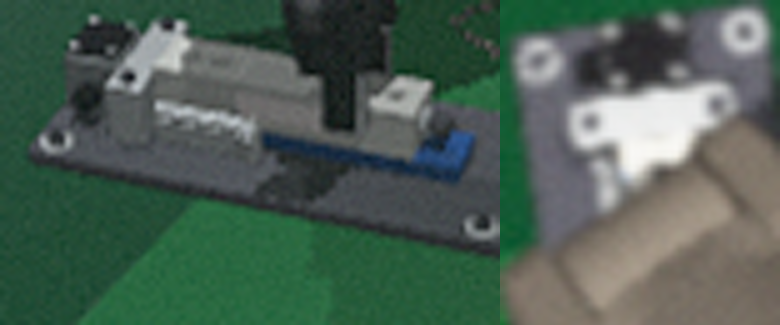

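Side crop: the cell's front is flush with the stop, no plunger is visible, and the connector points away. The push is at 10.4 N, so I'll build it up.

>>> arm_command([
  [[0.0006,0.0001,0.0003],[0,0,0],20],
  [[0.0012,0.0002,0.0006],[0,0,0],20],
  [[0.0018,0.0003,0.0009],[0,0,0],20],
  [[0.0025,0.0004,0.0012],[0,0,0],20],
  [[0.0025,0.0004,0.0012],[0,0,0],20],
  [[0.0025,0.0004,0.0012],[0,0,0],20],
])

```text
clock: 13.65
tcp_pos: [0.4802, 0.077, 0.0472]
orientation: [2.388, -2.026, -0.009]
contact_force: [-14.3, -0.4, 0.2]
grip_width: 0.0278
```

```bash
cat > f.py <<'E'
from h import *
F=[]
for i in range(8):
    r.grab_frame("side");o=r.get_obs();F.append(o["contact_force"])
F=np.array(F);print(o["clock"],o["tcp_pos"],o["grip_width"],o["orientation"],F.mean(0),F.std(0),"push",-F.mean(0)[:2]@[.9866,.1633],"lat",F.mean(0)[:2]@[-.1633,.9866])
print(-F[:,:2]@[.9866,.1633])
E
python3 f.py
```

```text
14.05 [0.4803 0.077  0.0472] 0.028438293530863294 [ 2.3884 -2.0257 -0.0093] [-14.719   -1.1113   0.4644] [0.3135 0.4354 0.2716] push 14.703196843204815 lat 1.307246942317567
[14.831  14.8399 14.8988 13.9951 14.6407 15.2146 14.4093 14.7962]
```

Run:
```python
from h import *
from scipy.spatial.transform import Rotation as R
o=r.get_obs();M=R.from_rotvec(o["orientation"]).as_matrix();print(M[:,2],"level fix rotvec",np.cross(M[:,2],[0,0,-1]),np.degrees(np.arctan2(M[1,0],M[0,0])),o["moment"])
```

```text
[-0.0109 -0.0037 -0.9999] level fix rotvec [ 0.0037 -0.0109  0.    ] -80.60399908391737 [-0.132   3.0543  0.2941]
```

The tool has tipped 0.6° under the push, and the TCP rose 0.5 mm, so the cell may be slightly nose-down. I'll level it out.

>>> arm_command([
  [[0,0,-0.0001],[0.001,-0.003,0],20],
  [[0,0,-0.0002],[0.002,-0.006,0],20],
  [[0,0,-0.0003],[0.003,-0.009,0],20],
  [[0,0,-0.0003],[0.004,-0.011,0],20],
  [[0,0,-0.0003],[0.004,-0.011,0],20],
  [[0,0,-0.0003],[0.004,-0.011,0],20],
])

```text
clock: 14.65
tcp_pos: [0.4801, 0.0769, 0.0468]
orientation: [-2.396, 2.032, 0.0]
contact_force: [-14.3, -1.1, -0.4]
grip_width: 0.0286
```

```bash
cat >> f.py <<'E'
from scipy.spatial.transform import Rotation as R
M=R.from_rotvec(o["orientation"]).as_matrix();print(M[:,2])
E
python3 f.py
```

```text
15.05 [0.4801 0.0769 0.0468] 0.0280946603022559 [-2.3959  2.032   0.0004] [-14.4815  -0.7373  -0.8562] [0.6486 0.448  0.2697] push 14.407900456562807 lat 1.6373798101523933
[14.4719 15.0803 14.9884 14.1153 12.9575 14.3771 14.8807 14.392 ]
[-0.0002  0.0002 -1.    ]
```

>>> arm_command([
  [[0.0006,0.0001,0.0001],[0,-0.001,0],20],
  [[0.0012,0.0002,0.0002],[0.0005,-0.002,0],20],
  [[0.0018,0.0003,0.0003],[0.001,-0.003,0],20],
  [[0.0018,0.0003,0.0003],[0.001,-0.003,0],20],
  [[0.0018,0.0003,0.0003],[0.001,-0.003,0],20],
])

```text
clock: 15.55
tcp_pos: [0.4802, 0.0769, 0.0466]
orientation: [2.396, -2.032, -0.001]
contact_force: [-18.9, -1.5, 0.4]
grip_width: 0.028
```

```bash
python3 f.py
```

```text
15.95 [0.4802 0.0769 0.0466] 0.028123129236151154 [ 2.3961 -2.0315 -0.0006] [-18.4841  -1.1626   1.581 ] [0.4245 0.4109 0.4266] push 18.42622745275279 lat 1.871471314097434
[18.106  18.3218 19.2526 18.0987 18.337  17.7594 18.5571 18.9773]
[-0.0004  0.0001 -1.    ]
```

Run:
```python
from h import *
print(r.hand_in())
```

```text
the job is handed in; nothing more can be done
None
```

The load cell is on the blue spacer plate between the rails, with its connector pointing away from the stop. Its plain end is hard against the end stop with the plunger pushed in. I handed the job in at about 16 s, with the arm still gripping and pressing.

**Push:** the wrist reads 18.4 N along the rails, steady to about 0.5 N. With the plunger's 3 N and some friction taken off, roughly 14–15 N should reach the stop; I could not measure that directly.

**Seating:**
- The tool position stopped advancing at the stop as the push grew.
- In the last picture, taken at about 10 N, the cell was flush with the stop and no plunger was showing.
- I took no picture after raising the push.

**Tilt, corrected:** while the push was building, the tool tipped about 0.6° and rose about 0.5 mm. I levelled it, and the final tilt reading is below 0.05°.

**Remaining side load:** about 1.9 N sideways, part of which is sensor offset. The net vertical reading is about 1.6 N, so the cell presses on the plate with only a few newtons beyond its weight.

**Clearances:** the grip is roughly 75 mm behind the bolt-hole point. The weights and the spanner were not touched.

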